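# Lock the iron stand's jam nuts and put the setting gauges away

### The arm

A 6-joint arm with a two-finger parallel gripper is mounted at the origin on the work surface. World frame = base frame: x ahead of the robot, y to its left, z up, the work surface at z = 0. Lengths are in m, angles in degrees, forces in N, time in s.
With the tool pointing down it reaches from about 0.325 to 0.85 m from the base axis. Payload 15.5 kg.
Tool frame: the origin (TCP) lies at the very end of the fingers, on their centre line; the grasp point (between the pads) lies arm.grip_depth behind it (arm.grip_depth is the distance from the TCP to the grasp point, in m); z points along the fingers, y is the direction in which the jaws open and shut (so a half turn about z gives the same grasp; the last joint's range is limited). The gripper opens to 91 mm and grips with 3 to 60 N. Pads are 32 mm wide; open, the fingers measure 118 mm over their backs; the gripper's body (76 mm by 178 mm) begins 60 mm behind the grasp point.
Start: joints at [-76.347, 28.281, 77.091, -0, 74.628, -5.472], TCP at [0.205, -0.591, 0.214] pointing down, gripper open.
Joint ranges: [-166.48, 166.48], [-47.26, 123.95], [12.59, 153.08], [-70.14, 250.14], [6.76, 159.57], [-176.63, 176.63]. Speed limits (degrees/s): [108.29, 108.29, 147.25, 172.46, 172.46, 172.46].

### API

Orientations are given as a 3x3 rotation matrix whose columns are the frame's x, y, z axes.
In Python, from rig import arm gives the robot as it stands. Calls block until the motion is done:
- arm.move_to(position, orientation): joint-space move of the TCP to a pose.
- arm.move_l(position, orientation=None, feed=0.15): straight line of the TCP; orientation=None keeps the orientation; feed is the mean speed in m/s.
- arm.move_joints(angles): joint-space move.
- arm.grip(opening): finger opening in m; the grip force is fixed at half the most; returns when the fingers have stopped.
- arm.sleep(seconds).
- arm.solve_ik(position, orientation): joint angles nearest the present ones, or None.
- arm.snapshot(name): name is "side" or "top"; returns the picture (420x560x3 uint8, red, green, blue); there is no depth.
- arm.get_calibration(name): a dict with "intrinsics" (3x3 intrinsics, pixels), "cam_to_world" (4x4, takes a point from camera to world coordinates). Camera axes: x right, y down, z forward; pixel columns grow to the right and rows downward; lengths in m; the calibration is good to about 2 mm. A picture is of the moment at which its call begins. get_calibration takes no time and is no camera call.
A pose or a line that the arm cannot do raises arm.Unreachable and nothing moves.
- arm.sign_off(): hands the job in, once; it reports no verdict.
Readings, each from a call of its own:
- arm.current_t(): time.
- arm.current_joint_positions(): joint angles.
- arm.current_dq(): joint speeds.
- arm.current_tau(): joint torques, N m.
- arm.current_ee_pos(): TCP position.
- arm.current_tool_rot(): TCP orientation.
- arm.current_force(): force on the tool from outside, world axes, zero at the start.
- arm.current_torque(): the same for the moment, N m.
- arm.current_width(): finger opening in m.
Only numpy, scipy, OpenCV 4.12 (cv2) and the standard library are available. Lean on these libraries where they do the work, as an engineer would, in place of code of your own. Each camera call takes 0.05 s, during which the arm holds its last target. There are 200 camera calls.

### The job

First lock both studs of the soldering iron stand: run each blue-gripped jam nut down (clockwise) onto the steel nut below it and tighten it firmly, until it will turn no further. Then draw back the red lock slide of the clear component box, slide the orange-handled door fully open, put every yellow setting gauge lying on the shelf into the uncovered compartment, slide the door fully shut and push the lock slide fully home again. Do not shift or knock over anything else.

Things in the scene. Friction and masses are not known exactly. Their poses are not given: they have to be found in the camera images.
- jam_a_grip (a point): Jam nut A: brass hex flange 34 mm wide, 8 thick, under an upright blue grip bar 60 long x 16 thick x 34 mm high, to pinch from above by its flats. Point: on the stud axis, 29 mm above the flange's underside, 13 below the bar's top; x along the bar, y through its 16 mm, z up; moves with the nut. The stud (13 mm thick) comes out of the bar's top, at most 40 mm above this point.
- jam_b_grip (a point): Jam nut B, the same as A, on the other stud 116 mm away (its fixed nut sits 8 mm higher, on a thicker brass washer).
- jam_a (a joint): Turn of jam nut A, rad, growing clockwise seen from above; 1.27 mm lower for each rad. Turns lightly until its flange meets the steel nut below at 4.0, then stiffens (up to about 0.3 N m) while it is tightened, and stops for good at about 4.5. It stays where it is left. A tight nut reads 4.3 or more.
- jam_b (a joint): Turn of jam nut B, same meaning as A.
- set_a: First (lower) steel hex nut on stud A, 34 mm wide, fixed; origin on the stud axis at the shelf surface, its top 30 mm above it.
- set_b: First (lower) steel hex nut on stud B, fixed; origin on the stud axis at the shelf surface, its top 38 mm above it.
- stand: The soldering iron stand, fixed: grey base plate 210 (x) x 220 (y) x 16 mm; origin at the shelf surface midway between the two studs, which stand along its x axis at x = -58 mm (A) and +58 mm (B) and are 96 mm high. The plate runs from y = -175 to +45 mm. The coiled holder with the iron stands at y = -125 mm, up to 170 mm high.
- box: Clear component box, fixed, 124 (x) x 336 (y) x 60 mm high; origin at the centre of its underside; x points from the lock side to the far side, y the way the door opens, z up. Half at -y: the compartment under the door; half at +y: closed for good, not to be used. A grey ledge block 60 mm wide in the middle of its -x side (58 mm high, out to x = -120 mm) carries the lock slide.
- compartment (a point): Centre of the compartment's inner floor, 4 mm above the shelf surface; axes as the box. The compartment is 116 mm (x) by 162 mm (y) inside, its walls end 54 mm above this floor; the door runs 58 mm above this floor.
- door (a joint): Sliding door of the box, m: 0 fully shut, grows as it slides along the box's +y, at most 0.158 (compartment fully uncovered). Friction about 1 N; stays where it is left. With the lock home, an orange lug on the door's front edge meets the lock's bolt after 4 mm, so it cannot open.
- door_grip (a point): On the door's upright orange handle fin (60 mm along box x, 12 mm thick along box y, 34 mm high above the door): this point is at the fin's centre in plan, 11 mm below its top and 23 mm above the door. Moves with the door; axes as the box.
- lock (a joint): Red lock slide, m: 0 fully home (locked), grows as it is drawn along the box's -x, away from the box, at most 0.022. From 0.016 on the door is free. Friction about 1.2 N; stays where it is left. It can go home only when the door is fully shut (within 3 mm).
- lock_grip (a point): On the lock slide's upright red fin (30 mm along box x, 11 mm thick along box y, 30 mm high above its 8 mm thick slide): this point is at the fin's centre in plan, 9.5 mm below its top. Moves with the slide; axes as the box.
- gauge1_mid (a point): Setting gauge 1 (may be absent): steel foot 64 x 40 x 8 mm with an upright yellow plastic fin 56 long x 12 thick x 34 mm high along its middle, 42 mm high in all, about 80 g, loose. Point: its centre, half-way up (21 mm above its underside); x along the fin, y through the fin's thickness, z up. Pinch the fin from above with the fingertips above the foot.
- gauge2_mid (a point): Setting gauge 2 (may be absent): steel foot 64 x 40 x 8 mm with an upright yellow plastic fin 56 long x 12 thick x 34 mm high along its middle, 42 mm high in all, about 80 g, loose. Point: its centre, half-way up (21 mm above its underside); x along the fin, y through the fin's thickness, z up. Pinch the fin from above with the fingertips above the foot.
- gauge3_mid (a point): Setting gauge 3 (may be absent): steel foot 64 x 40 x 8 mm with an upright yellow plastic fin 56 long x 12 thick x 34 mm high along its middle, 42 mm high in all, about 80 g, loose. Point: its centre, half-way up (21 mm above its underside); x along the fin, y through the fin's thickness, z up. Pinch the fin from above with the fingertips above the foot.
- tile: White ceramic tile 110 x 110 x 8 mm lying on the shelf, loose; origin at the centre of its underside. Bystander.
- mug: Blue mug, 80 mm across, 90 mm high, loose; origin at the centre of its underside. Bystander.
- flux: Amber flux bottle, 44 mm across, 90 mm high, loose; origin at the centre of its underside. Bystander.
- spool: Steel spool, 64 mm across, 45 mm high, loose; origin at the centre of its underside. Bystander.
- driver: Screwdriver with a red handle, lying, about 200 mm long, loose; origin under its middle. Bystander.
Mind the look-alikes: they are no part of the job. Leave any green, purple or turquoise look-alike of the part that bears gauge1_mid alone.

How it is judged (in metres and radians):
On the way, in this order (a step that is already met when the one before it is completed fails the run):
1. both jam nuts are tight against the nuts below them (contact force between jam_a and set_a above 5 N and contact force between jam_b and set_b above 5 N and value of joint each of jam_a, jam_b above 4.2 rad), for 0.2 s.
2. the lock slide is drawn back and the door is open (value of joint lock above 0.014 m and value of joint door above 0.12 m), for 0.2 s.
3. every gauge lies in the compartment (x of gauge1_mid in the frame of compartment between -0.058 and 0.058 m and y of gauge1_mid in the frame of compartment between -0.081 and 0.081 m and z of each of gauge1_mid, gauge2_mid, gauge3_mid in the frame of compartment below 0.045 m and x of gauge2_mid in the frame of compartment between -0.058 and 0.058 m and y of gauge2_mid in the frame of compartment between -0.081 and 0.081 m and x of gauge3_mid in the frame of compartment between -0.058 and 0.058 m and y of gauge3_mid in the frame of compartment between -0.081 and 0.081 m), for 0.2 s.
At the end, for the whole second after the job is handed in: Both jam nuts pressed against their lower nuts with more than 5 N and turned past 4.2 rad; every gauge present lies at rest in the compartment (its centre within the walls and less than 45 mm above the floor); the door shut to within 4 mm and the lock slide home to within 4 mm (all of step 1 and all of step 3 and linear speed of each of gauge1, gauge2, gauge3 below 0.02 m/s and value of joint each of door, lock below 0.004 m); the robot touches nothing.
It fails at once if a bystander was shifted by more than 30 mm (distance of any of tile, mug, flux, spool, driver from where it was at the start of the episode above 0.03 m).
Of gauge1, gauge2, gauge3 only 1 to 3 are there at a start; the rules pass over those that are not, and their reading is None.
At some moment in a run one of gauge1, gauge2, gauge3 may be knocked a few centimetres aside while the robot is not near it.
Once in a run the grip may slacken for a moment while it holds something.
It also fails if it takes over 210 s, if anything falls off the work surface, if the arm or the gripper's body presses on something with over 40 N, if the wrist force passes 120 N, or if a joint passes its speed limit or range.

## Working session

There is one attempt and no reset: what is moved stays moved. The work goes in short steps, each a Python script; the robot and the scene stay as the last script left them, time stands still between calls to the robot, and variables do not carry over. Pictures are saved under pics/ and viewed, about 12 in all and at most 16, crops included, and the job is handed in when it is done.

```bash
ls; mkdir -p pics
python3 - <<'E'
from rig import arm
import cv2,numpy as np
for n in ("side","top"):
    im=arm.snapshot(n); cv2.imwrite(f"pics/{n}0.png",im[:,:,::-1])
    c=arm.get_calibration(n); print(n,np.round(c["intrinsics"],1).tolist(),np.round(c["cam_to_world"],3).tolist())
print(arm.grip_depth,arm.current_width(),arm.current_t(),np.round(arm.current_tool_rot(),3).tolist())
E
```

```text
pics
side [[447.2, 0.0, 277.7], [0.0, 447.2, 210.3], [0.0, 0.0, 1.0]] [[-0.998, -0.051, 0.035, 0.538], [-0.061, 0.722, -0.689, 0.993], [0.01, -0.69, -0.724, 0.994], [0.0, 0.0, 0.0, 1.0]]
top [[400.5, 0.0, 278.2], [0.0, 400.5, 213.5], [0.0, 0.0, 1.0]] [[-0.006, -0.992, 0.123, 0.474], [-1.0, 0.006, -0.002, 0.116], [0.001, -0.123, -0.992, 1.123], [0.0, 0.0, 0.0, 1.0]]
0.0188 0.09135927505320346 0.1 [[0.945, 0.328, -0.0], [0.328, -0.945, 0.001], [0.0, -0.001, -1.0]]
```

View pics/top0.png

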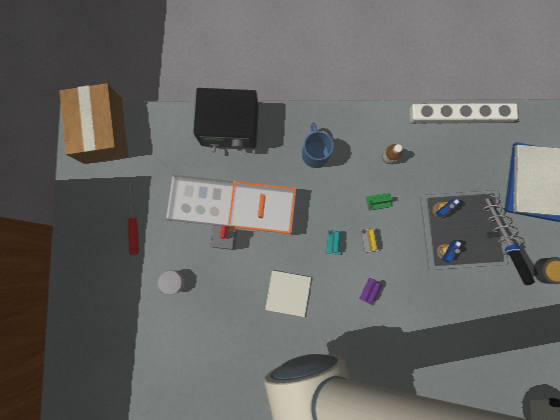

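View pics/side0.png

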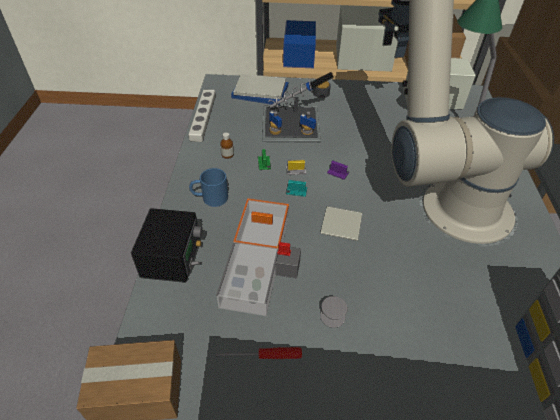

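```bash
cat > h.py <<'E'
from rig import arm
import cv2,numpy as np
HSV={"blue":((105,150,60),(125,255,255)),"orange":((5,190,120),(15,255,255)),"red":((0,190,80),(3,255,255)),
     "yellow":((22,150,110),(32,255,255))}
def snap(n,f=None):
    im=np.ascontiguousarray(arm.snapshot(n)[:,:,::-1])
    if f: cv2.imwrite(f"pics/{f}.png",im)
    return im
def ray(n,px):
    c=arm.get_calibration(n);K=np.array(c["intrinsics"]);T=np.array(c["cam_to_world"])
    return T[:3,3],T[:3,:3]@np.linalg.solve(K,[px[0],px[1],1])
def onz(n,px,z):
    o,d=ray(n,px); return o+d*(z-o[2])/d[2]
def pix(n,p):
    c=arm.get_calibration(n);K=np.array(c["intrinsics"]);T=np.array(c["cam_to_world"])
    q=K@(T[:3,:3].T@(np.asarray(p)-T[:3,3])); return q[:2]/q[2]
def tri(p1,p2): # top px, side px -> point, gap
    (a,u),(b,v)=ray("top",p1),ray("side",p2)
    s=np.linalg.lstsq(np.c_[u,-v],b-a,rcond=None)[0]
    x,y=a+s[0]*u,b+s[1]*v
    return (x+y)/2,np.linalg.norm(x-y)
def blobs(im,col,roi=None,amin=15):
    m=cv2.inRange(cv2.cvtColor(im,cv2.COLOR_BGR2HSV),*HSV[col])
    if roi: k=np.zeros_like(m);x0,y0,x1,y1=roi;k[y0:y1,x0:x1]=255;m&=k
    n,l,s,c=cv2.connectedComponentsWithStats(m)
    out=[]
    for i in range(1,n):
        if s[i,4]>=amin:
            pts=np.argwhere(l==i)[:,::-1].astype(np.float32)
            out.append((c[i],int(s[i,4]),s[i,:4].tolist(),pts))
    return out
def R(yaw): # tool down, jaws (tool y) along world direction yaw (deg)
    y=np.array([np.cos(np.radians(yaw)),np.sin(np.radians(yaw)),0]);z=np.array([0,0,-1.])
    return np.c_[np.cross(y,z),y,z]
E
python3 - <<'E'
from h import *
for n in ("top","side"):
    im=cv2.imread(f"pics/{n}0.png")
    for c in HSV:
        for b in blobs(im,c,amin=8): print(n,c,np.round(b[0],1),b[1],b[2])
t=cv2.imread("pics/top0.png");s=cv2.imread("pics/side0.png")
a=cv2.resize(t[180:310,320:520],(800,520),interpolation=cv2.INTER_CUBIC)
cv2.imwrite("pics/c1.png",a)
b=cv2.resize(s[65:205,220:360],(600,600),interpolation=cv2.INTER_CUBIC)
cv2.imwrite("pics/c2.png",b)
E
```

```text
top blue [520.5 143.6] 10 [516, 143, 10, 2]
top blue [509.8 196.4] 160 [505, 174, 9, 38]
top blue [444.5 209.2] 97 [436, 199, 20, 17]
top blue [547.4 216.6] 81 [528, 214, 32, 7]
top blue [449.8 252.2] 153 [442, 241, 17, 21]
top blue [512.5 246.8] 50 [506, 244, 14, 6]
top yellow [371.7 239.4] 126 [367, 230, 10, 20]
side blue [299.   46.6] 1145 [284, 21, 32, 46]
side blue [285.4  85.8] 16 [284, 82, 4, 9]
side blue [307.7  85.7] 15 [306, 83, 4, 7]
side blue [251.5  98.4] 108 [232, 93, 37, 10]
side blue [275.7 119.7] 93 [270, 113, 12, 14]
side blue [307.8 121.4] 126 [300, 116, 16, 13]
side orange [285.  216.5] 12 [284, 211, 3, 12]
side orange [242.1 215.5] 8 [241, 212, 3, 8]
side orange [261.4 217.4] 186 [252, 212, 20, 12]
side orange [281.  233.5] 12 [280, 228, 3, 12]
side orange [236.  237.7] 14 [234, 232, 6, 10]
side red [283.8 248.4] 120 [278, 242, 12, 13]
side red [265.1 354. ] 36 [259, 351, 13, 7]
side red [278.1 354.2] 31 [272, 350, 13, 8]
side red [290.3 354.8] 26 [285, 352, 12, 6]
side red [299.2 355.5] 8 [298, 354, 3, 4]
side yellow [295.8 164.6] 146 [288, 160, 17, 10]
```

View pics/c1.png

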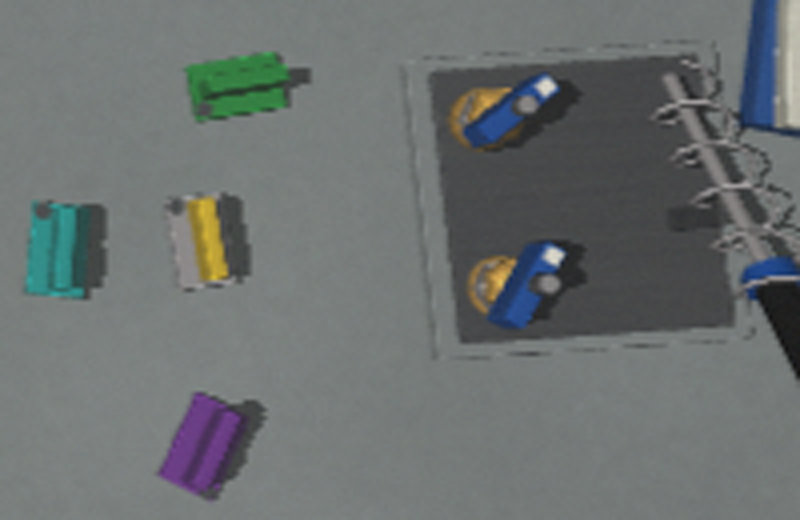

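View pics/c2.png

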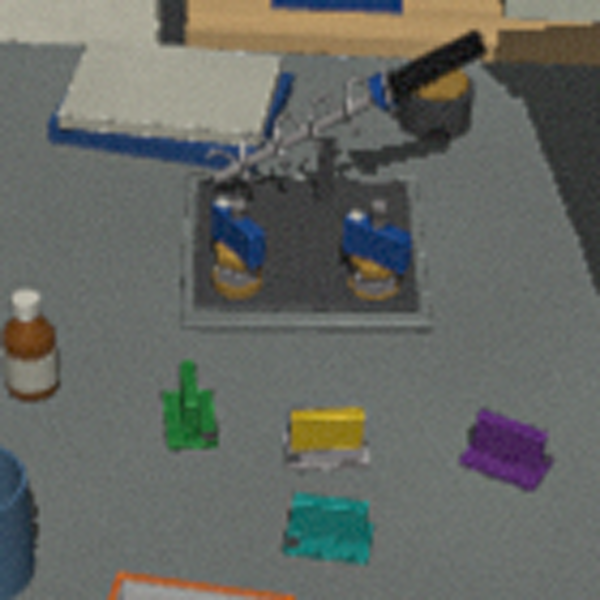

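Run:
```python
from h import *
t=cv2.imread("pics/top0.png");s=cv2.imread("pics/side0.png")
T=lambda x,y:(320+x/4,180+y/4)
S=lambda x,y:(220+x/4.286,65+y/4.286)
r=lambda v:np.round(np.asarray(v)*1000).tolist()
A=onz("top",T(549,285),.096);B=onz("top",T(526,104),.096);print("studs",r(A),r(B),"dist",np.linalg.norm(A-B))
print("side check",r(onz("side",S(378,203),.096)),r(onz("side",S(240,203),.096)), np.degrees(np.arctan2(*(B-A)[[1,0]])))
for n,p,w,z in(("A",A,T(552,255),.077),("B",B,T(545,85),.085)):
    W=onz("top",w,z);d=W-p;print(n,"white",r(d[:2]),np.degrees(np.arctan2(d[1],d[0])))
for roi,z in(((425,190,470,222),.085),((430,235,475,270),.077)):
    b=max(blobs(t,"blue",roi),key=lambda b:b[1]); h=cv2.convexHull(b[3])[:,0]
    for i in range(len(h)):
        u,v=h[i],h[(i+1)%len(h)]
        if np.linalg.norm(u-v)>5:
            d=onz("top",v,z)-onz("top",u,z);print("edge",u,v,round(np.linalg.norm(d)*1000),np.degrees(np.arctan2(d[1],d[0]))%180)
# plate corners
for c in ((403,65),(437,357),(735,330),(700,45)): print("plate",r(onz("top",T(*c),.016)))
print("coil end",[ (r(x),y) for x,y in[tri(T(668,78),S(218,178))]], "iron blue ring",[ (r(x),y) for x,y in[tri(T(768,275),S(378,90))]])
g=tri((371.7,239.4),(295.8,164.6));print("gauge",r(g[0]),g[1])
hs=cv2.cvtColor(t,cv2.COLOR_BGR2HSV)
print("orange",hs[204:208,261:264].reshape(-1,3).tolist()[:4],"red",hs[231,218:228].tolist())
cv2.imwrite("pics/c3.png",cv2.resize(t[165:260,160:310],(800,507),interpolation=cv2.INTER_CUBIC))
```

```text
studs [502.0, -344.0, 96.0] [619.0, -336.0, 96.0] dist 0.11714979019655551
side check [503.0, -343.0, 96.0] [616.0, -335.0, 96.0] 3.8153925914504008
A white [20.0, -12.0] -30.222713786024293
B white [14.0, -18.0] -52.084582790942996
edge [455. 205.] [448. 211.] 25 129.24533733711482
edge [436. 212.] [452. 200.] 54 125.75966156776246
edge [454. 199.] [455. 205.] 16 5.98009878863985
edge [458. 247.] [452. 259.] 36 150.5475564791406
edge [444. 255.] [451. 242.] 39 149.01488932768416
edge [456. 241.] [458. 247.] 16 15.26056162871356
plate [658.0, -286.0, 16.0]
plate [455.0, -300.0, 16.0]
plate [472.0, -505.0, 16.0]
plate [671.0, -496.0, 16.0]
coil end [([644.0, -461.0, 36.0], np.float64(0.0014508460849939214))] iron blue ring [([507.0, -466.0, 126.0], np.float64(0.0004899033775804896))]
gauge [537.0, -142.0, 25.0] 4.2796695228043214e-05
orange [[10, 183, 206], [10, 185, 197], [10, 162, 165], [11, 182, 205]] red [[170, 7, 116], [165, 4, 115], [1, 87, 150], [1, 183, 196], [1, 179, 191], [1, 182, 181], [1, 167, 148], [1, 105, 80], [2, 115, 89], [1, 88, 87]]
```

View pics/c3.png

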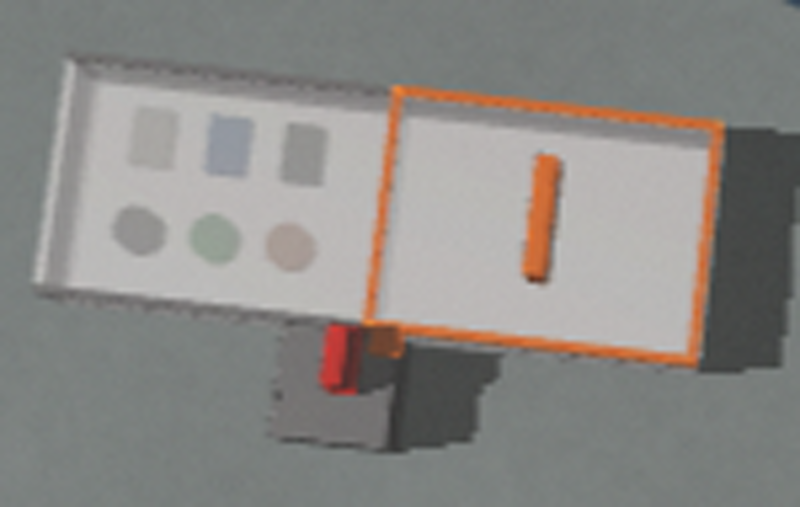

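```bash
cat >> h.py <<'E'
def stat(tag=""):
    print(tag,"t%.1f"%arm.current_t(),"p",np.round(np.array(arm.current_ee_pos())*1000,1),"w%.1f"%(arm.current_width()*1000),
      "F",np.round(arm.current_force(),1),"M",np.round(arm.current_torque(),2),"q6 %.1f"%arm.current_joint_positions()[5])
def pose_q(p,yaw,best=None):
    q=arm.solve_ik(list(p),R(yaw)); return None if q is None else np.array(q)
E
python3 - <<'E'
from h import *
for n,p,y in(("A",(.502,-.3435,.25),60),("B",(.618,-.3355,.25),37)):
    for k in(0,180,-30,-60):
        q=pose_q(p,y+k);print(n,k,None if q is None else np.round(q,1))
E
```

```text
A 0 [ -40.    25.1   76.7   -0.    78.2 -100. ]
A 180 [-40.   25.1  76.7  -0.   78.2  80. ]
A -30 [-40.   25.1  76.7  -0.   78.2 -70. ]
A -60 [-40.   25.1  76.7  -0.   78.2 -40. ]
B 0 [-33.4  33.4  61.8  -0.   84.8 -70.4]
B 180 [-33.4  33.4  61.8  -0.   84.8 109.6]
B -30 [-33.4  33.4  61.8  -0.   84.8 -40.4]
B -60 [-33.4  33.4  61.8  -0.   84.8 -10.4]
```

```bash
cat >> h.py <<'E'
def turn(p,yaw,total,step,mstop,z):
    """turn clockwise from jaw direction yaw at grasp (x,y), TCP height z; stops on moment mstop; returns turned deg, z"""
    m0=arm.current_torque()[2]; d=0
    while d<total:
        d+=step; z-=.00127*np.radians(step)
        q=pose_q((p[0],p[1],z),yaw-d)
        if q is None or q[5]>174: print("range",d); d-=step; break
        arm.move_joints(q.tolist())
        m=arm.current_torque()[2]-m0
        print("%d:%.2f"%(d,m),end=" ")
        if abs(m)>mstop: break
    stat("\nturned %d"%d); return d,z
E
python3 - <<'E'
from h import *
p=(.502,-.3435)
arm.move_l([.205,-.591,.25]); 
arm.move_to([*p,.16],R(60)); arm.move_l([*p,.0455],feed=.1); stat("down")
arm.grip(0.0); stat("grip")
d,z=turn(p,60,60,15,.6,.0455)
E
```

```text
down t3.3 p [ 502.3 -343.8   46.1] w91.2 F [ 0.4  0.1 -0.7] M [ 0.03 -0.18 -0.02] q6 -100.0
grip t4.4 p [ 502.1 -343.6   45.5] w15.9 F [ 0.  -0.4 -0. ] M [-0.07 -0.23 -0.08] q6 -100.0
15:0.04 30:0.03 45:0.11 60:0.03 
turned 60 t5.9 p [ 503.6 -342.8   44.2] w15.8 F [13.3  8.4 -3.2] M [ 1.65 -2.65 -0.05] q6 -40.2
```

Run:
```python
from h import *
p=(.5042,-.3447); z=.0455-.00127*np.radians(60)
arm.grip(.035); arm.move_l([*p,z]); arm.grip(0.0); stat("grip")
d,z=turn(p,0,195,15,.7,z)
```

```text
grip t7.1 p [ 503.8 -344.6   44.1] w16.0 F [-3.4 -1.2  2.3] M [-0.11  0.53 -0.03] q6 -40.0
15:0.02 30:-0.04 45:0.03 60:-0.06 75:-0.06 90:-0.07 105:-0.03 120:-0.07 135:-0.01 150:-0.10 165:0.19 180:1.49 
turned 180 t11.5 p [ 504.4 -346.    40.7] w23.1 F [-7.4 -8.7  5.7] M [-1.45  1.32  1.46] q6 139.7
```

Run:
```python
from h import *
pa=np.array(arm.current_ee_pos())
arm.grip(.05); arm.move_l([pa[0],pa[1],.16],feed=.2); stat("up")
p=(.620,-.3368)
arm.move_to([*p,.16],R(37)); z=.0535
arm.move_l([*p,z],feed=.1); stat("down"); arm.grip(0.0); stat("grip")
d,z=turn(p,37,60,15,.7,z)
```

```text
up t12.8 p [ 503.9 -345.6  159. ] w49.9 F [-0.  -0.1 -1.2] M [ 0.15 -0.03 -0.03] q6 140.0
down t17.2 p [ 620.4 -337.1   54.2] w49.7 F [-0.1 -0.7  0.8] M [ 0.04 -0.16 -0.  ] q6 -70.4
grip t17.9 p [ 619.5 -337.2   53.6] w16.1 F [-4.7 -1.9  2.8] M [-0.4   0.66  0.1 ] q6 -70.4
15:-0.13 30:-0.14 45:-0.19 60:-0.18 
turned 60 t19.3 p [ 619.8 -337.1   52.3] w16.1 F [-3.7 -3.3  2.2] M [-0.62  0.59 -0.08] q6 -10.8
```

Run:
```python
from h import *
p=(.620,-.3368); z=.0535-.00127*np.radians(60)
d,z=turn(p,-23,184,12,.9,z)
```

```text
12:0.01 24:0.01 36:0.03 48:0.04 60:0.07 72:0.03 84:0.02 96:0.08 108:0.02 120:0.00 132:-0.05 144:1.00 
turned 144 t23.2 p [ 619.8 -337.8   49.4] w15.9 F [-5.7 -7.3  5. ] M [-1.08  1.12  0.92] q6 133.1
```

Run:
```python
from h import *
t=snap("top","top1");s=snap("side","side1")
a=cv2.resize(t[150:300,380:530],(400,400),interpolation=cv2.INTER_CUBIC);b=cv2.resize(s[20:170,200:350],(400,400),interpolation=cv2.INTER_CUBIC)
cv2.imwrite("pics/c4.png",np.hstack([a,b]))
for n,im in(("top",t),("side",s)):
    for x in blobs(im,"yellow"):print(n,np.round(x[0],1),x[1:3])
```

```text
top [370.3 234.7] (64, [367, 230, 8, 13])
side [295.8 164.7] (148, [288, 160, 17, 10])
```

View pics/c4.png

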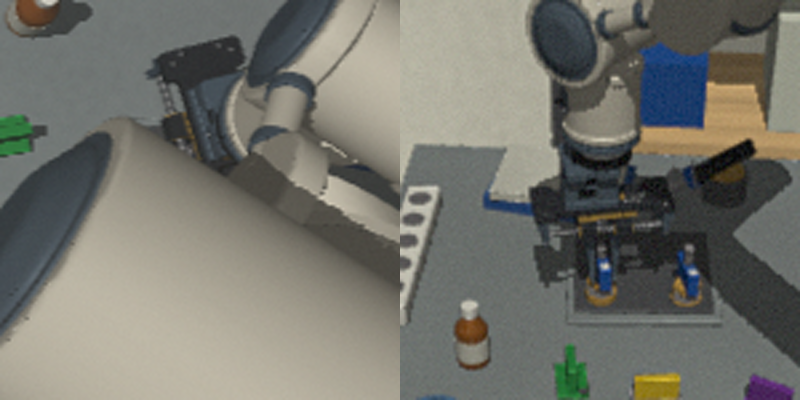

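Run:
```python
from h import *
p=(.620,-.3368); z=.0535-.00127*np.radians(60+144)
d,z=turn(p,-167,24,6,1.6,z)
print(arm.current_torque()[2])
```

```text
6:0.47 12:0.62 18:1.01 24:1.42 
turned 24 t24.3 p [ 620.  -338.4   49.4] w30.4 F [-7.8 -9.4 10.4] M [-1.62  1.31  2.32] q6 157.0
2.3173885056692063
```

```bash
sed -i 's/"orange":((5,190,120)/"orange":((5,140,110)/; s/"red":((0,190,80)/"red":((0,150,120)/' h.py
python3 - <<'E'
from h import *
pa=np.array(arm.current_ee_pos())
arm.grip(.06); arm.move_l([pa[0],pa[1],.16],feed=.2)
arm.move_joints([-100,20,80,0,80,0]); stat("park")
t=snap("top","top2");s=snap("side","side2")
HSV["yellow"]=((20,110,45),(34,255,255))
for n,im in(("top",t),("side",s),("top0",cv2.imread("pics/top0.png")),("side0",cv2.imread("pics/side0.png"))):
    for x in blobs(im,"yellow",amin=12):print(n,"yellow",np.round(x[0],1),x[1:3])
r=lambda v:np.round(np.asarray(v)*1000,1).tolist()
# box
C=lambda x,y:(160+x/5.333,165+y/5.333)
D=[onz("top",C(*c),.062) for c in((398,90),(722,125),(695,365),(368,322))]
print("door corners",[r(d) for d in D],"yaw",[np.degrees(np.arctan2(*(a-b)[[1,0]])) for a,b in((D[0],D[1]),(D[3],D[2]))], np.linalg.norm(D[0]-D[1]),np.linalg.norm(D[1]-D[2]))
print("door fin top",r(onz("top",C(543,218),.096)), "lock fin top",r(onz("top",C(337,358),.096)))
for c,rt,rs in(("orange",(250,190,275,222),(248,208,275,226)),("red",(210,220,235,240),(270,238,295,258))):
    a=max(blobs(t,c,rt),key=lambda b:b[1]);b=max(blobs(s,c,rs),key=lambda b:b[1])
    x,g=tri(a[0],b[0]);print(c,np.round(a[0],1),a[1],np.round(b[0],1),b[1],r(x),round(g*1000,1))
cv2.imwrite("pics/c5.png",np.hstack([cv2.resize(t[150:310,300:520],(440,320),interpolation=cv2.INTER_CUBIC),cv2.resize(s[205:285,230:310],(320,320),interpolation=cv2.INTER_CUBIC)]))
E
```

```text
park t28.2 p [ -38.5 -564.1  281.7] w60.1 F [ 0.4  0.3 -0.5] M [ 0.05 -0.03  0.01] q6 0.0
top yellow [371.4 239.2] (142, [367, 229, 10, 21])
side yellow [325.8  84.5] (17, [324, 82, 5, 6])
side yellow [296.1 164.6] (163, [288, 160, 17, 10])
side yellow [539.2 320.6] (443, [529, 300, 21, 42])
side yellow [539.  379.8] (463, [529, 358, 22, 44])
top0 yellow [371.4 239.2] (142, [367, 229, 10, 21])
side0 yellow [325.2  84.4] (23, [322, 81, 7, 8])
side0 yellow [272.7 124.6] (14, [270, 123, 6, 5])
side0 yellow [296.1 164.6] (163, [288, 160, 17, 10])
side0 yellow [197.9 242.9] (16, [196, 241, 5, 5])
side0 yellow [539.2 320.5] (449, [529, 300, 21, 42])
side0 yellow [539.  379.9] (456, [529, 358, 21, 44])
door corners [[692.4, 230.5, 62.0], [673.5, 66.9, 62.0], [552.3, 81.7, 62.0], [574.7, 244.6, 62.0]] yaw [np.float64(83.41500463182474), np.float64(82.163528825645)] 0.16470165979328721 0.12211460120377408
door fin top [621.7, 155.9, 96.0] lock fin top [554.1, 255.2, 96.0]
orange [261. 205.] 93 [261.6 217.3] 200 [624.9, 158.3, 86.1] 1.1
red [222.3 231.2] 41 [283.8 248.6] 128 [557.6, 259.7, 80.5] 0.2
```

View pics/c5.png

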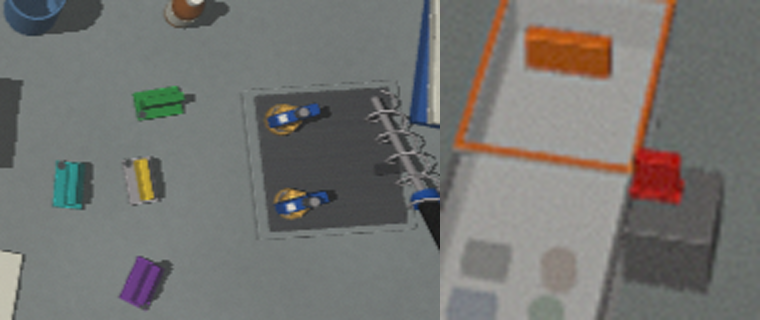

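```bash
cat >> h.py <<'E'
BY=82.8
bx=np.array([np.sin(np.radians(BY)),-np.cos(np.radians(BY)),0]);by=np.array([np.cos(np.radians(BY)),np.sin(np.radians(BY)),0])
YW=BY-180
def slide(d,dist,step,fstop,feed=.05):
    """move along d in steps until the force against d exceeds fstop"""
    p0=np.array(arm.current_ee_pos());f0=np.array(arm.current_force());s=0
    while s<dist:
        s=min(s+step,dist); arm.move_l((p0+d*s).tolist(),feed=feed)
        f=-(np.array(arm.current_force())-f0)@d
        print("%.0f:%.1f"%(s*1000,f),end=" ")
        if f>fstop: break
    stat("\nslid %.1f act %.1f"%(s*1000,((np.array(arm.current_ee_pos())-p0)@d)*1000)); return s
E
python3 - <<'E'
from h import *
p=np.array([.5555,.256,0])-.003*bx
for y in(BY,BY-180):print(np.round(pose_q((p[0],p[1],.2),y),1))
arm.move_to([.45,-.1,.27],R(YW)); arm.move_to([p[0],p[1],.18],R(YW)); arm.grip(.045)
arm.move_l([p[0],p[1],.09],feed=.1); stat("hi")
arm.move_l([p[0],p[1],.074],feed=.03); stat("lo")
arm.grip(0.0); stat("grip")
E
```

```text
[ 19.3  27.7  80.5  -0.   71.8 -63.5]
[ 19.3  27.7  80.5  -0.   71.8 116.5]
hi t33.6 p [552.9 256.5  90.6] w44.7 F [-0.   0.7  0.4] M [0.05 0.02 0.01] q6 116.5
lo t34.3 p [552.6 256.4  74. ] w44.9 F [-0.1 -0.8  0.2] M [0.07 0.02 0.05] q6 116.5
grip t34.9 p [552.7 257.   74.1] w10.8 F [-0.3  5.9 -1.1] M [1.05 0.07 0.16] q6 116.5
```

Run:
```python
from h import *
slide(-bx,.024,.004,12)
```

```text
4:-0.2 8:-0.4 12:-0.0 16:0.5 20:0.1 24:10.9 
slid 24.0 act 22.6 t36.4 p [530.2 259.9  74.2] w10.7 F [ 9.5 -3.4 -6.7] M [-0.67 -1.52  0.17] q6 117.6
```

Run:
```python
from h import *
q=np.array(arm.current_ee_pos())
arm.grip(.04); arm.move_l([q[0],q[1],.13],feed=.2)
p=[.6225,.157]
arm.move_l([*p,.13],R(YW),feed=.25); arm.move_l([*p,.072],feed=.08); stat("lo"); arm.grip(0.0); stat("grip")
slide(by,.161,.023,12,feed=.12)
```

```text
lo t39.0 p [622.8 157.   72.4] w40.1 F [ 0.7 -0.1  0.4] M [0.04 0.06 0.05] q6 106.0
grip t39.6 p [622.6 157.1  72.2] w11.9 F [-0.2  1.8  2.8] M [0.26 0.07 0.56] q6 106.0
23:0.2 46:1.0 69:1.2 92:1.2 115:1.6 138:1.0 161:16.3 
slid 161.0 act 158.2 t42.0 p [641.4 314.2  72.1] w11.7 F [-11.5 -13.2  13.3] M [-2.22  2.09  0.55] q6 118.6
```

Run:
```python
from h import *
q=np.array(arm.current_ee_pos())
arm.grip(.04); arm.move_l([q[0],q[1],.2],feed=.25); stat("up")
t=snap("top","top3");s=snap("side","side3")
r=lambda v:np.round(np.asarray(v)*1000,1).tolist()
for n,im in(("top",t),("side",s)):
    for x in blobs(im,"yellow"):
        print(n,np.round(x[0],1),x[1:3],r(onz(n,x[0],.03)))
b=blobs(t,"yellow")[0]
w=np.array([onz("top",p,.042)[:2] for p in b[3]]).astype(np.float32)
c,sz,a=cv2.minAreaRect(w*1000);print("rect",c,sz,a)
cv2.imwrite("pics/c6.png",np.hstack([cv2.resize(t[170:280,160:310],(450,330),interpolation=cv2.INTER_CUBIC),cv2.resize(t[210:270,340:400],(330,330),interpolation=cv2.INTER_CUBIC)]))
```

```text
up t43.2 p [641.3 314.2 200.2] w39.8 F [ 0.  -0.9 -0.6] M [0.01 0.07 0.04] q6 118.5
top [369.4 234.2] (36, [367, 230, 6, 10]) [551.4, -135.5, 30.0]
side [291.5 165.1] (68, [288, 161, 8, 9]) [551.5, -133.6, 30.0]
rect (550.271240234375, -132.4315643310547) (23.898395538330078, 11.204882621765137) 16.592374801635742
```

View pics/c6.png

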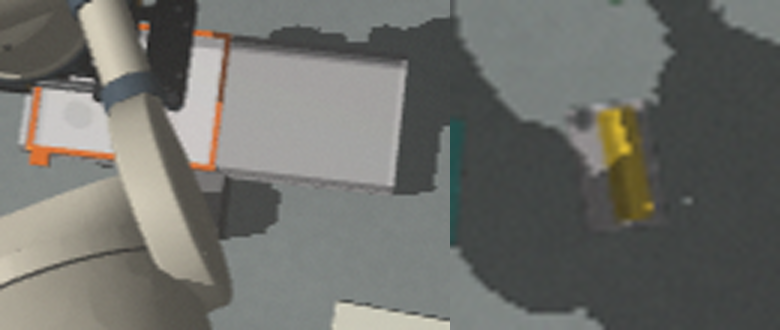

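Run:
```python
from h import *
b=max(blobs(cv2.imread("pics/top2.png"),"yellow"),key=lambda b:b[1])
w=np.array([onz("top",p,.042)[:2] for p in b[3]]).astype(np.float32)
print(cv2.minAreaRect(w*1000)); c=onz("top",(372.3,239.8),.042);print(c)
p=[c[0],c[1]];y=-74
arm.move_to([*p,.2],R(y)); arm.grip(.05); arm.move_l([*p,.06],feed=.2)
t=snap("top");s=snap("side","side4")
cv2.imwrite("pics/c7.png",cv2.resize(s[110:210,245:345],(500,500),interpolation=cv2.INTER_CUBIC))
stat()
```

```text
((536.4185180664062, -138.3099365234375), (52.96061706542969, 17.19190788269043), 8.747636795043945)
[ 0.53525733 -0.14014513  0.042     ]
 t46.4 p [ 536.1 -140.4   61.2] w49.7 F [0.  0.5 0.9] M [ 0.04  0.01 -0.04] q6 53.1
```

View pics/c7.png

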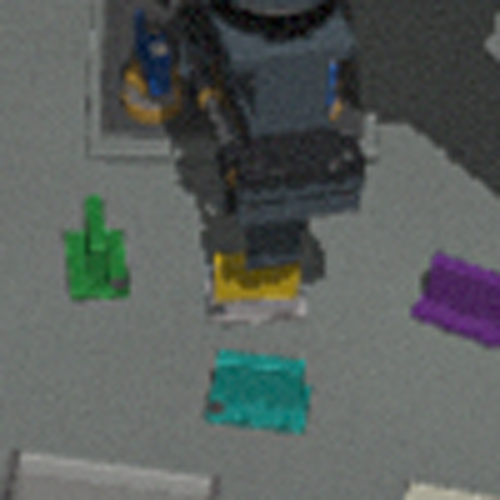

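Run:
```python
from h import *
p=np.array(arm.current_ee_pos());y=-76
arm.move_l([.5358,-.1403,.012],R(y),feed=.06); stat("lo"); arm.grip(0.0); stat("grip")
arm.move_l([.5358,-.1403,.17],feed=.15); stat("lift")
s=snap("side","side5")
c=[.6226,.157]
arm.move_l([.58,.0,.17],feed=.2); stat("mid")
arm.move_l([*c,.17],R(YW),feed=.2); stat("over")
t=snap("top","top5");s=snap("side","side6")
for n,im in(("top",t),("side",s)):
    for x in blobs(im,"yellow"):print(n,np.round(x[0],1),x[1:3])
cv2.imwrite("pics/c8.png",np.hstack([cv2.resize(t[140:280,140:340],(400,280),interpolation=cv2.INTER_CUBIC),cv2.resize(s[110:310,180:380],(400,280),interpolation=cv2.INTER_CUBIC)]))
```

```text
lo t47.3 p [ 536.  -140.4   12.2] w49.8 F [-0.3 -0.9  0.1] M [ 0.03  0.04 -0.01] q6 55.1
grip t48.0 p [ 535.9 -140.4   12.1] w11.6 F [ 0.3 -1.4  2.4] M [-0.09  0.03  0.03] q6 55.2
lift t49.2 p [ 535.3 -140.1  169.2] w11.8 F [-0.2  0.6 -1.1] M [0.04 0.06 0.  ] q6 55.1
mid t50.1 p [579.6  -0.7 169.8] w11.9 F [-0.1  0.4 -1.4] M [-0.    0.06  0.04] q6 70.1
over t51.1 p [622.4 155.9 169.9] w11.9 F [-0.  -0.4 -1.7] M [ 0.01 -0.03 -0.02] q6 105.9
side [271.  192.7] (18, [270, 187, 3, 12])
```

View pics/c8.png

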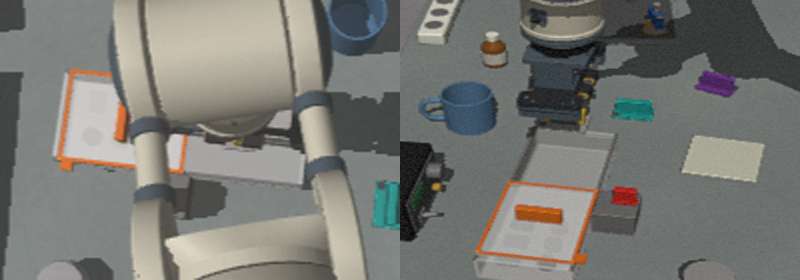

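Run:
```python
from h import *
c=[.6226,.157]
arm.move_l([*c,.07],feed=.12); stat("a"); arm.move_l([*c,.026],feed=.06); stat("b")
for z in(.022,.019,.017,.0155):
    arm.move_l([*c,z],feed=.03); f=arm.current_force(); print(z,np.round(f,1))
    if f[2]>4: break
arm.grip(.026); stat("rel"); arm.move_l([*c,.17],feed=.15); stat("up")
arm.move_joints([-20,10,90,0,80,0])
t=snap("top","top7");s=snap("side","side7")
for n,im in(("top",t),("side",s)):
    for x in blobs(im,"yellow"):print(n,np.round(x[0],1),x[1:3],np.round(onz(n,x[0],.04),3))
cv2.imwrite("pics/c9.png",np.hstack([cv2.resize(t[140:280,140:340],(400,280),interpolation=cv2.INTER_CUBIC),cv2.resize(s[170:310,200:340],(400,400),interpolation=cv2.INTER_CUBIC)[:280]]))
```

```text
a t52.2 p [623.1 157.1  70.8] w12.1 F [ 0.3 -0.3 -0.4] M [0.1  0.02 0.02] q6 106.0
b t53.0 p [622.8 157.   26.2] w11.8 F [ 0.3  0.7 -0.9] M [ 0.03  0.06 -0.04] q6 106.0
0.022 [ 0.4 -0.1 -0.1]
0.019 [-0.5 -0.1 -1. ]
0.017 [-0.1 -0.9 -1.6]
0.0155 [-1.9  0.3  7. ]
rel t54.5 p [622.6 157.   15.4] w25.9 F [ 0.3 -0.5 -0.1] M [ 0.07 -0.02 -0.04] q6 106.0
up t55.7 p [622.1 156.9 169.1] w26.0 F [ 0.3 -0.2 -0.6] M [ 0.02  0.09 -0.02] q6 106.0
top [265.2 217.7] (77, [263, 208, 6, 21]) [0.597 0.149 0.04 ]
side [271.5 228.3] (176, [263, 223, 19, 12]) [0.597 0.156 0.04 ]
```

View pics/c9.png

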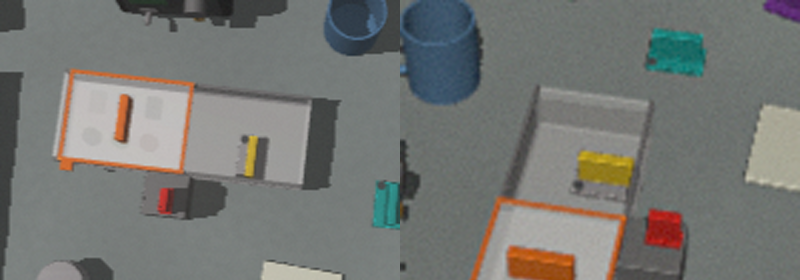

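Run:
```python
from h import *
p=[.6414,.3145]
arm.move_to([*p,.17],R(YW)); arm.grip(.04); arm.move_l([*p,.072],feed=.1); stat("lo"); arm.grip(0.0); stat("grip")
slide(-by,.162,.023,12,feed=.12)
stat()
```

```text
lo t60.9 p [641.9 314.7  72.8] w40.0 F [ 0.7 -0.4  0.6] M [ 0.03 -0.01  0.01] q6 118.5
grip t61.5 p [641.4 314.1  72.2] w11.8 F [-1.3 -4.5  3.8] M [-0.8   0.14  0.61] q6 118.5
23:3.2 46:4.4 69:5.2 92:3.9 115:3.7 138:3.1 161:22.3 
slid 161.0 act 158.3 t63.9 p [622.6 156.9  72.3] w12.1 F [10.2 16.5 -8.3] M [ 2.65 -1.48  0.58] q6 105.8
 t63.9 p [622.6 156.9  72.3] w12.1 F [10.2 16.5 -8.3] M [ 2.65 -1.48  0.58] q6 105.8
```

Door is shut (158.3 mm travel, hit its stop). Now the lock.

Run:
```python
from h import *
arm.grip(.04); arm.move_l([.6226,.157,.13],feed=.2)
p=[.5302,.2598]
arm.move_l([*p,.13],R(YW),feed=.25); arm.move_l([*p,.074],feed=.08); stat("lo"); arm.grip(0.0); stat("grip")
slide(bx,.025,.005,12)
```

```text
lo t66.5 p [530.5 259.9  74.3] w39.7 F [0.4 0.6 1.2] M [0.01 0.05 0.03] q6 117.5
grip t67.0 p [530.3 259.8  74.2] w10.7 F [-1.6 -0.5  4.4] M [0.01 0.08 0.2 ] q6 117.5
5:-2.7 10:-2.5 15:-3.3 20:-2.4 25:10.6 
slid 25.0 act 23.1 t68.3 p [553.2 257.   74.1] w10.7 F [-11.4   6.3   9.4] M [1.33 1.91 0.24] q6 116.4
```

Run:
```python
from h import *
q=np.array(arm.current_ee_pos())
arm.grip(.04); arm.move_l([q[0],q[1],.2],feed=.2)
arm.move_to([.35,.0,.3],R(YW))
arm.move_joints([-100,20,80,0,80,0]); stat("park")
t=snap("top","top8");s=snap("side","side8")
for n,im,o in(("top",t,"top0"),("side",s,"side0")):
    for x in blobs(im,"yellow"):print(n,np.round(x[0],1),x[1:3])
    d=cv2.absdiff(im,cv2.imread(f"pics/{o}.png")).max(2)
    k,l,st,c=cv2.connectedComponentsWithStats((cv2.medianBlur(d,3)>50).astype(np.uint8))
    print(n,"changed",[(np.round(c[i]).tolist(),int(st[i,4])) for i in range(1,k) if st[i,4]>8])
cv2.imwrite("pics/c10.png",np.hstack([cv2.resize(t[150:300,150:520],(555,225),interpolation=cv2.INTER_CUBIC),cv2.resize(s[190:290,210:310],(225,225),interpolation=cv2.INTER_CUBIC)]))
```

```text
park t73.4 p [ -38.  -563.9  282. ] w40.2 F [-0.4  0.9 -0.1] M [ 0.05 -0.03  0.01] q6 0.0
top changed [([456.0, 202.0], 37), ([441.0, 211.0], 94), ([374.0, 239.0], 239), ([457.0, 245.0], 59), ([445.0, 255.0], 114), ([507.0, 324.0], 2479), ([406.0, 327.0], 119), ([348.0, 342.0], 696), ([375.0, 326.0], 14), ([492.0, 365.0], 3039), ([325.0, 379.0], 2230), ([286.0, 394.0], 885), ([354.0, 407.0], 111), ([477.0, 410.0], 334), ([428.0, 415.0], 185), ([304.0, 417.0], 25)]
side changed [([396.0, 20.0], 1018), ([424.0, 27.0], 854), ([461.0, 29.0], 774), ([397.0, 55.0], 29), ([456.0, 65.0], 11), ([392.0, 75.0], 305), ([355.0, 97.0], 1083), ([411.0, 76.0], 33), ([407.0, 120.0], 2202), ([303.0, 115.0], 10), ([277.0, 119.0], 16), ([311.0, 120.0], 18), ([487.0, 139.0], 211), ([275.0, 126.0], 11), ([308.0, 128.0], 14), ([464.0, 131.0], 24), ([439.0, 165.0], 1145), ([533.0, 146.0], 16), ([550.0, 147.0], 28), ([366.0, 155.0], 17), ([296.0, 165.0], 143), ([472.0, 166.0], 10), ([535.0, 169.0], 58), ([398.0, 190.0], 795)]
```

View pics/c10.png

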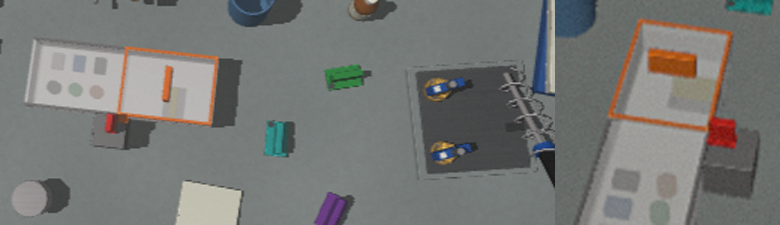

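```bash
python3 -c "
from rig import arm
arm.sign_off(); print(arm.current_t())"
```

```text
the job is handed in; nothing more can be done
the job is handed in; nothing more can be done
```

The job is handed in, after about 73 s of the 210 s allowed; no verdict is reported.

**What I did**
- **Jam nuts:** I ran each one down until it blocked. A turned about 227°, with 1.5 N m on it at the end. B turned about 203°, with 2.3 N m at the end. At the stop the bars twisted a little in the jaws. There was no direct reading of the nut angles, so "tight" rests on the moment, which was well above the 0.3 N m of tightening.
- **Box:** I drew the lock slide back about 22 mm to its stop and slid the door 158 mm open. I put the gauge in, shut the door (158 mm back to its stop) and pushed the lock home to its original position.
- **Gauges:** Only one yellow gauge was on the shelf. I left the green, purple and turquoise look-alikes alone.

**Last checks**
- **Against the start pictures:** Setting aside the arm and its shadow, only the two nuts and the gauge's old place had changed. The door, lock and visible bystanders looked as at the start.
- **Gauge position:** It stands upright on the compartment floor, visible through the closed door. It ended about 25 mm off-centre towards the lock side, which I did not expect; it is still well within the limits, so I left it.
- **Robot:** It was parked clear of everything.

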